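Hold the unbalanced toy wheel heavy side down

ROBOT

A 7-joint arm with a two-finger parallel gripper is mounted at the origin on the work surface. World frame = base frame: x ahead of the robot, y to its left, z up, the work surface at z = 0. Lengths are in mm, angles in rad, forces in N, time in s.
With the tool pointing down it reaches from about 425 to 825 mm from the base axis. Payload 3.6 kg.
Tool frame: the origin (TCP) lies midway between the tips of the shut fingers; the grasp point (between the pads) lies 19 mm behind it; x points along the fingers, y is the direction in which the jaws open and shut, and the axes are right-handed (so a half turn about x gives the same grasp; the last joint's range is limited). The gripper opens to 93 mm and grips with 3 to 60 N. Pads are 15 mm wide; open, the fingers measure 128 mm over their backs; the gripper's body (75 mm by 188 mm) begins 65 mm behind the grasp point.
Start: joints at [1.109, 0.615, -0.013, 1.423, 0.008, 1.103, -0.04], TCP at [274.395, -589.21, 218.64] pointing down, gripper open.
Joint ranges: [-3.12, 3.12], [-0.3, 2.06], [-1.34, 1.32], [0.26, 2.42], [-1.36, 4.5], [0.01, 1.98], [-2.84, 2.84]. Speed limits (rad/s): [2.79, 2.79, 3.14, 3.14, 3.14, 3.14, 3.14].

INTERFACE

Orientations are given as a rotation vector (axis times angle).
In Python, from bench import read_state, grab_frame, get_calibration, job_done, look_for, tip_of gives the robot as it stands. The module is installed in compiled form; this text tells all that it offers.
- The arm moves only by the tool jog_arm, never from a script. Its argument "series" is a list of rows, each an object of numbers: "ax", "ay", "az": the turn, a rotation vector about the tool's x, y, z in degrees; "x", "y", "z": the shift along the tool's x, y, z in units of 25 mm (1.0 is 25 mm); "grip": the finger opening in mm, from 0 to 93. In form: [{"ax": .., "ay": .., "az": .., "x": .., "y": .., "z": .., "grip": ..}, ...]. A call has 1 to 10 rows; each row is the pose to reach, as a shift and turn from the pose measured when the call began, along the tool's axes at that moment; what a row does not reach only later rows make up. A row lasts 1/10 s, in which the tool goes at most 50 mm and 8.59 degrees, less where a joint would pass 70% of its speed; a pose out of reach is approached as far as the arm can. A call with a gripper value outside its range is refused whole. The fingers move at their own pace and stop on an object; "squeeze" is the grip in N (left out, the last holds). Time passes only in rows, so rows that repeat a pose let the fingers close. It gives the time, the measured TCP pose, the force and the opening at its end, in the units of the state.
- read_state(): the state, without advancing time (a new reading comes with each control period).
- grab_frame(name): name is "scene" or "top"; returns the picture (480x640x3 uint8, red, green, blue); there is no depth.
- get_calibration(name): a dict with "mtx" (3x3 intrinsics, pixels), "xyz" and "orientation" of the camera in the world. Camera axes: x right, y down, z forward; pixel columns grow to the right and rows downward; lengths in mm; the calibration is good to about 2 mm. A picture is of the moment at which its call begins. get_calibration takes no time and is no camera call.
- job_done(): hands the job in, once; it reports no verdict.
Trained networks look in the newest picture that a camera, given by its name, has taken for a name from the list of things; names that differ only in an ending like _2 or _b are one class to them, and where a whole thing is asked for, a point or a joint stands for the part that bears it (a point fixed in the world has none). Each returns a list of dicts, best first, with "confidence" (0 to 1); they miss things now and then, are a little off and sometimes report something else, mostly with a low value. They report only what shows in the picture. A call takes as long as a camera call.
- look_for(label, camera): "pixel" ([column, row] in pixels, amid what is visible of it).
- tip_of(label, camera): "pixel" ([column, row] in pixels: a listed point, or the origin of a listed thing).
The state is a dict: "time_s": time; "joint_positions": joint angles; "qd": joint speeds; "tau": joint torques, N m; "position": TCP position; "tool_rot": TCP orientation; "contact_force": force on the tool from outside, world axes, zero at the start; "moment": the same for the moment, N m; "finger_gap": opening from 0.0 (shut) to 1.0 (fully open).
Only numpy, scipy, OpenCV 4.12 (cv2) and the standard library are available. Lean on these libraries where they do the work, as an engineer would, in place of code of your own. Each camera call takes 0.05 s, during which the arm holds its last target. There are 200 camera calls.

TASK

A toy wheel on a sliding stand has a lead slug hidden somewhere in its drum, so one side is heavy. Slide the stand along its track until it is up against the red stop, then turn the wheel by hand to feel which side is heavy, bring that heavy side straight down and finish while still holding the wheel there, with the stand still at the stop, so that the light side on top can be marked. Leave the paint pots and the other loose things on the bench where they are.

Things in the scene. Friction and masses are not known exactly. Their poses are not given: they have to be found in the camera images.
- track: Fixed track with a light wood base 120 x 420 mm, 12 mm thick, and two steel rods; origin: centre of its underside, on the bench. Its y axis runs along the track towards the red stop (block 110 x 30 x 50 mm tall at the +y end); its x axis points across the track, away from the robot. Turned by up to 0.3 rad.
- carriage (a joint): Position of the stand's carriage along the track, m: 0 at the black end, 0.22 against the red stop, growing along the track's y axis. Friction about 2.5 N plus 8 N per m/s; it stays where it is left. It can be pushed by its post or dragged by a knob of the wheel. It is a grey plate 100 x 120 mm, top 36 mm above the bench, carrying the post.
- post_top (a point): Centre of the top of the carriage's aluminium post, 192 mm above the bench. The post is 50 mm across the track and 22 mm along it, and stands on the black-end side of the wheel, 64 mm from the wheel's mid plane.
- hub (a point): Centre of the wheel, on its axle, 165 mm above the bench; moves with the carriage. The axle is level and lies along the track's y axis. The axle's bush is tight: about 0.44 N m of friction, so the wheel stays at any angle where it is left. The wheel turns without end, either way.
- wheel: Upright toy wheel: white drum 150 mm across and 42 mm thick; six wooden arms 10 mm thick with round knobs 24 mm across and 24 mm long (flat ends face along the axle), centres 110 mm from the axle, every 60 degrees: red, yellow, green, blue, orange, black, going from the wheel's +z towards its +x. Origin: the wheel's centre; y axis along the axle, parallel to the track's y; z axis towards the red knob.
- red_knob (a point): Centre of the red knob. The unseen slug (0.75 kg within 15 percent, 48 mm from the axle, fixed in the drum, at any angle to the red knob, new each time) loads the axle with about 0.35 N m times the sine of the heavy side's angle from straight down. A knob takes 0.4 to 8 N to push along its circle: less while the heavy side goes down than while it goes up.
- brush_jar: Loose green glass jar, 72 mm wide, 85 mm tall, with brushes up to 185 mm high; origin under its centre. Leave alone.
- yellow_paint: Loose yellow paint tin, 68 mm wide, 55 mm tall; origin under its centre. Leave alone.
- red_paint: Loose red paint pot, 48 mm wide, 40 mm tall; origin under its centre. Leave alone.
- figurine: Loose white plaster figurine, 58 mm wide, 90 mm tall; origin under its centre. Leave alone.
- mask: Loose white plaster mask blank lying flat, 90 mm wide, 32 mm tall; origin under its centre. Leave alone.
- palette_knife: Loose palette knife about 200 mm long, lying flat along its x axis, handle to its -x. Leave alone.

How it is judged (in metres and radians):
On the way, in this order (a step that is already met when the one before it is completed fails the run):
1. the stand is up against the red stop (value of joint carriage above 0.214 m), for 0.2 s.
2. the wheel is held with its heavy side down (z of slug_c0 in the frame of hub below -0.0451 m and contact force between the fingers and wheel above 0.5 N and value of joint carriage above 0.214 m), for 0.2 s.
At the end, for the whole second after the job is handed in: The carriage is within 6 mm of the stop, the wheel's hidden heavy side (its lead slug) points straight down within 0.35 rad (20 degrees; the slug's centre, 48 mm from the axle, lies at least 45.1 mm below it), the wheel is still, and the fingers still hold it (contact of more than 0.5 N) (all of step 2 and angular speed of wheel below 0.1 rad/s); the arm keeps its last pose, push and grip.
It fails at once if a loose bystander was shifted by more than 30 mm (distance of any of brush_jar, yellow_paint, red_paint, figurine, mask, palette_knife from where it was at the start of the episode above 0.03 m).
It also fails if it takes over 72 s, if anything falls off the work surface, if the arm or the gripper's body presses on something with over 40 N, if the wrist force passes 120 N, or if a joint passes its speed limit or range.

## Working session

There is one attempt and no reset: what is moved stays moved. The work goes in short steps, Python scripts to look and compute and a tool call to move; the robot and the scene stay as the last step left them, time stands still between calls to the robot, and variables do not carry over. Pictures are saved under pics/ and viewed, about 8 in all and at most 12, crops included, and the job is handed in when it is done.

Besides the shell and the picture viewer there is one more tool, called after "Call:" as name(argument=value, ...), one argument or row to a line, values as JSON. jog_arm: Moves the arm, as the interface text tells. Its arguments: {"type":"object","properties":{"series":{"type":"array"},"squeeze":{"type":"number"}},"required":["series"]}

```bash
mkdir -p pics; python3 - <<'E'
from bench import *
import cv2
for c in("scene","top"):
    cv2.imwrite(f"pics/{c}0.png",grab_frame(c)[:,:,::-1]); print(c,get_calibration(c))
    for l in("hub","post_top","red_knob","track"):
        print(l,[(d["pixel"],round(d["confidence"],2)) for d in tip_of(l,c)[:3]])
s=read_state();print(s)
E
```

```text
scene {'mtx': array([[487.27272548,   0.        , 320.10157365],
       [  0.        , 487.27272548, 234.34692567],
       [  0.        ,   0.        ,   1.        ]]), 'xyz': array([1373.39788126,  151.46896936,  946.18544227]), 'orientation': array([-1.6034344 , -1.91977579,  0.82859344])}
hub [([299.0, 232.3], 0.76)]
post_top [([271.1, 216.6], 0.61)]
red_knob [([310.9, 196.2], 0.91)]
track [([315.8, 278.0], 0.76)]
top {'mtx': array([[486.29362405,   0.        , 321.97769495],
       [  0.        , 486.29362405, 234.38602266],
       [  0.        ,   0.        ,   1.        ]]), 'xyz': array([ 455.29336954,   10.11986578, 1364.03345646]), 'orientation': array([-2.18779446,  2.13843553, -0.1387927 ])}
hub []
post_top [([366.8, 250.4], 0.88), ([341.3, 247.2], 0.41)]
red_knob [([339.1, 291.3], 0.62)]
track [([326.7, 254.3], 0.85)]
{'time_s': 0.5, 'joint_positions': array([ 1.10847869,  0.61494989, -0.01258354,  1.42347803,  0.00808759,
        1.10339104, -0.04042256]), 'qd': array([-7.92102884e-04, -4.07648074e-04, -6.39336235e-04, -2.16459502e-03,
       -3.65803415e-04,  4.09799970e-05, -2.68141373e-04]), 'tau': array([-9.57257871e-04, -4.58391023e+01,  2.08499702e-01, -1.65860581e+01,
       -6.10953709e-02,  1.40332949e-02,  4.74130798e-05]), 'position': array([ 274.38626499, -589.17399771,  218.58192067]), 'tool_rot': array([ 1.98033969,  0.43868143, -1.98035214]), 'contact_force': array([-0.13069185,  0.13528309, -0.69062741]), 'moment': array([0.04051698, 0.01535401, 0.000732  ]), 'finger_gap': 0.9998906130121293}
```

View pics/scene0.png

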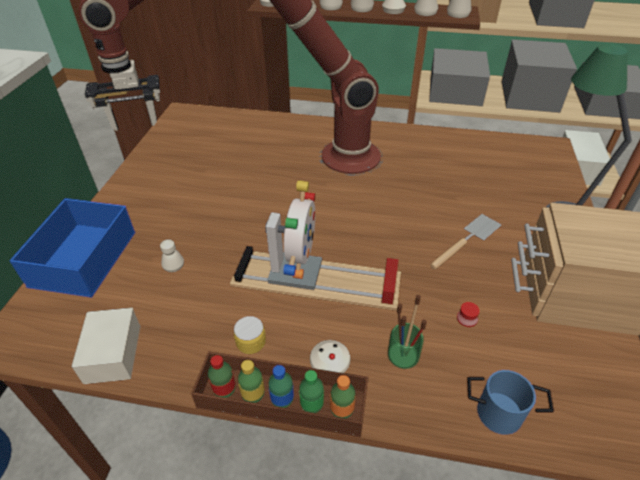

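View pics/top0.png

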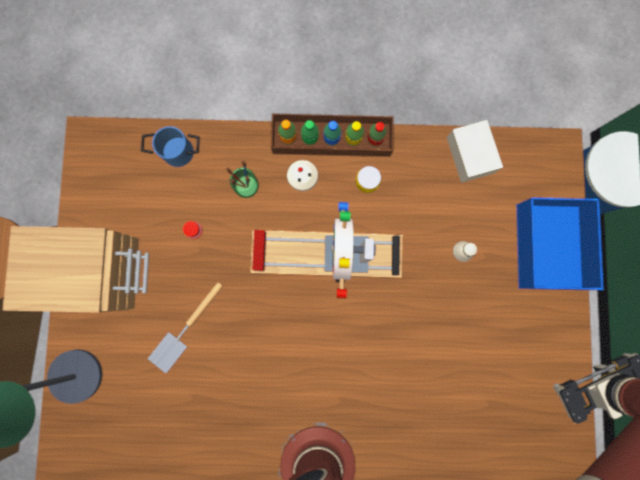

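```bash
cat > h.py <<'E'
from bench import *
import numpy as np, cv2
from scipy.spatial.transform import Rotation as R
def ray(px,c):
    k=get_calibration(c); d=R.from_rotvec(k["orientation"]).apply(np.linalg.inv(k["mtx"])@[*px,1]); return k["xyz"],d
def at_z(px,c,z):
    o,d=ray(px,c); return o+d*(z-o[2])/d[2]
def proj(p,c):
    k=get_calibration(c); q=k["mtx"]@R.from_rotvec(k["orientation"]).inv().apply(np.array(p)-k["xyz"]); return q[:2]/q[2]
def tri(a,b):
    (o1,d1),(o2,d2)=ray(a,"scene"),ray(b,"top")
    A=np.c_[d1,-d2]; t=np.linalg.lstsq(A,o2-o1,rcond=None)[0]; p,q=o1+t[0]*d1,o2+t[1]*d2
    return (p+q)/2,np.linalg.norm(p-q)
def st():
    s=read_state(); print(round(s["time_s"],2),"pos",s["position"].round(1),"F",s["contact_force"].round(2),"M",s["moment"].round(3),"gap",round(s["finger_gap"]*93,1)); return s
E
python3 - <<'E'
from h import *
np.set_printoptions(precision=1,suppress=True)
s=st(); print(R.from_rotvec(s["tool_rot"]).as_matrix().round(3))
print("hub",at_z([299,232.3],"scene",165)); print("post",at_z([271.1,216.6],"scene",192),at_z([366.8,250.4],"top",192))
print("red",tri([310.9,196.2],[341.5,293.5]))
print("yel",tri([302.5,185.5],[344,263]))
print("grn",tri([291,223],[345,216]))
print("track",at_z([326.7,254.3],"top",0),at_z([315.8,278],"scene",0))
f=grab_frame("top")
# track corners: red stop top + black end centre
hsv=cv2.cvtColor(f,cv2.COLOR_RGB2HSV)
g=f[215:290,240:410]; h=hsv[215:290,240:410]
m=((h[...,0]<6)|(h[...,0]>174))&(h[...,1]>180)&(h[...,2]>100); m[:,40:]=0
ys,xs=np.nonzero(m); print("stop rect",cv2.minAreaRect(np.c_[xs+240,ys+215].astype(np.float32)))
r=cv2.minAreaRect(np.c_[xs+240,ys+215].astype(np.float32)); print("stop",at_z(r[0],"top",45))
print([at_z(p,"top",0) for p in ([252,231],[403,234],[402,277],[251,273])])
E
python3 -c "
import cv2
a=cv2.imread('pics/top0.png')[190:310,240:410];cv2.imwrite('pics/c1.png',cv2.resize(a,None,fx=4.5,fy=4.5,interpolation=2))"
```

```text
0.5 pos [ 274.4 -589.2  218.6] F [-0.1  0.1 -0.7] M [0. 0. 0.] gap 93.0
[[-0.   0.4 -0.9]
 [ 0.  -0.9 -0.4]
 [-1.  -0.  -0. ]]
hub [567.8 -50.5 165. ]
post [ 554.7 -119.   192. ] [ 560.3 -107.1  192. ]
red (array([455.1, -46.1, 184. ]), np.float64(4.06170033891292))
yel (array([523.7, -48.3, 269.4]), np.float64(0.13866418625159777))
grn (array([633.5, -50. , 253.2]), np.float64(0.7529127973411623))
track [563.9 -13.6   0. ] [557.9 -14.3  -0. ]
stop rect ((258.6484069824219, 249.5324249267578), (10.436962127685547, 39.35084533691406), 2.8624050617218018)
stop [569.  172.4  45. ]
[array([625. , 198.7,   0. ]), array([ 626.4, -228.3,    0. ]), array([ 505.1, -225.8,    0. ]), array([506.7, 196.8,   0. ])]
```

View pics/c1.png

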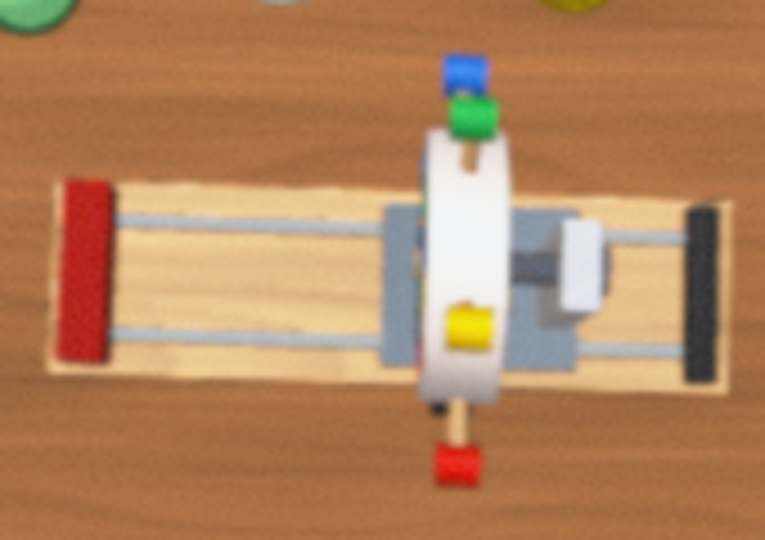

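```bash
cat >> h.py <<'E'
def to(p,ydir=None):
    s=read_state(); r=R.from_rotvec(s["tool_rot"]); print("shift",(r.inv().apply(np.array(p)-s["position"])/25).round(2))
    if ydir is not None:
        x=np.array([0,0,-1.]); y=np.array(ydir,float); y/=np.linalg.norm(y); T=R.from_matrix(np.c_[x,y,np.cross(x,y)])
        print("turn",np.degrees((r.inv()*T).as_rotvec()).round(1))
E
python3 - <<'E'
from h import *
to([565,-155,219],[1,0,0]); print(read_state()["joint_positions"])
E
```

```text
shift [-1.000e-02 -1.084e+01 -1.787e+01]
turn [-65.  -0.   0.]
[ 1.10851231  0.61490712 -0.01262108  1.42341367  0.00807916  1.10337737
 -0.04036043]
```

Call:
jog_arm(
  series=[
    {"ax": -7, "y": -1.1, "z": -1.8, "grip": 0},
    {"ax": -14, "y": -2.2, "z": -3.6, "grip": 0},
    {"ax": -21, "y": -3.3, "z": -5.4, "grip": 0},
    {"ax": -28, "y": -4.4, "z": -7.2, "grip": 0},
    {"ax": -35, "y": -5.5, "z": -9, "grip": 0},
    {"ax": -42, "y": -6.6, "z": -10.8, "grip": 0},
    {"ax": -49, "y": -7.7, "z": -12.6, "grip": 0},
    {"ax": -56, "y": -8.8, "z": -14.4, "grip": 0},
    {"ax": -62, "y": -9.8, "z": -16.2, "grip": 0},
    {"ax": -65, "y": -10.84, "z": -17.87, "grip": 0},
  ],
)

```text
validation failed for argument at $.se...
```

```bash
python3 - <<'E'
from h import *
s=st(); print(R.from_rotvec(s["tool_rot"]).as_matrix().round(3)); print(s["joint_positions"].round(2)); to([565,-155,150],[1,0,0])
E
```

```text
0.55 pos [ 274.4 -589.2  218.6] F [ 0.45  0.41 -0.25] M [ 0.027 -0.058  0.013] gap 93.0
[[ 0.     0.422 -0.907]
 [ 0.    -0.907 -0.422]
 [-1.    -0.    -0.   ]]
[ 1.11  0.61 -0.01  1.42  0.01  1.1  -0.04]
shift [  2.75 -10.84 -17.87]
turn [-65.  -0.   0.]
```

Call:
jog_arm(
  series=[
    {"ax": -7, "ay": 0, "az": 0, "x": 0, "y": -1.1, "z": -1.8, "grip": 0},
    {"ax": -14, "ay": 0, "az": 0, "x": 0, "y": -2.2, "z": -3.6, "grip": 0},
    {"ax": -21, "ay": 0, "az": 0, "x": 0, "y": -3.3, "z": -5.4, "grip": 0},
    {"ax": -28, "ay": 0, "az": 0, "x": 0, "y": -4.4, "z": -7.2, "grip": 0},
    {"ax": -35, "ay": 0, "az": 0, "x": 0, "y": -5.5, "z": -9, "grip": 0},
    {"ax": -42, "ay": 0, "az": 0, "x": 0, "y": -6.6, "z": -10.8, "grip": 0},
    {"ax": -49, "ay": 0, "az": 0, "x": 0, "y": -7.7, "z": -12.6, "grip": 0},
    {"ax": -56, "ay": 0, "az": 0, "x": 0, "y": -8.8, "z": -14.4, "grip": 0},
    {"ax": -62, "ay": 0, "az": 0, "x": 0, "y": -9.8, "z": -16.2, "grip": 0},
    {"ax": -65, "ay": 0, "az": 0, "x": 0, "y": -10.84, "z": -17.87, "grip": 0},
  ],
)

```text
time_s: 1.55
position: [553.4, -172.3, 219.0]
tool_rot: [1.208, 1.209, -1.207]
contact_force: [1.0, -0.1, -0.7]
finger_gap: 0.186
```

```bash
python3 - <<'E'
from h import *
s=st(); print(R.from_rotvec(s["tool_rot"]).as_matrix().round(3)); print(s["joint_positions"].round(2)); to([565,-155,150],[1,0,0])
E
```

```text
1.55 pos [ 553.4 -172.3  219. ] F [ 1.04 -0.08 -0.68] M [-0.054 -0.099  0.028] gap 17.3
[[ 0.001  1.     0.002]
 [-0.     0.002 -1.   ]
 [-1.     0.001  0.   ]]
[ 0.49  0.52 -0.35  1.63  0.2   1.03  0.07]
shift [ 2.76  0.46 -0.69]
turn [ 0.1  0.  -0. ]
```

Call:
jog_arm(
  series=[
    {"ax": 0, "ay": 0, "az": 0, "x": 0.5, "y": 0.46, "z": -0.3, "grip": 0},
    {"ax": 0, "ay": 0, "az": 0, "x": 1.5, "y": 0.46, "z": -0.69, "grip": 0},
    {"ax": 0, "ay": 0, "az": 0, "x": 2.76, "y": 0.46, "z": -0.69, "grip": 0},
    {"ax": 0, "ay": 0, "az": 0, "x": 2.76, "y": 0.46, "z": -1.0, "grip": 0},
    {"ax": 0, "ay": 0, "az": 0, "x": 2.76, "y": 0.46, "z": -1.4, "grip": 0},
    {"ax": 0, "ay": 0, "az": 0, "x": 2.76, "y": 0.46, "z": -1.8, "grip": 0},
    {"ax": 0, "ay": 0, "az": 0, "x": 2.76, "y": 0.46, "z": -2.2, "grip": 0},
  ],
)

```text
time_s: 2.25
position: [565.7, -118.7, 151.3]
tool_rot: [1.208, 1.204, -1.208]
contact_force: [0.8, -3.6, -2.0]
finger_gap: 0.005
```

Call:
jog_arm(
  series=[
    {"ax": 0, "ay": 0, "az": 0, "x": 0, "y": 0, "z": -0.4, "grip": 0},
    {"ax": 0, "ay": 0, "az": 0, "x": 0, "y": 0, "z": -0.8, "grip": 0},
    {"ax": 0, "ay": 0, "az": 0, "x": 0, "y": 0, "z": -1.2, "grip": 0},
    {"ax": 0, "ay": 0, "az": 0, "x": 0, "y": 0, "z": -1.6, "grip": 0},
    {"ax": 0, "ay": 0, "az": 0, "x": 0, "y": 0, "z": -2, "grip": 0},
  ],
)

```text
time_s: 2.75
position: [566.3, -67.7, 151.8]
tool_rot: [1.209, 1.203, -1.207]
contact_force: [-0.1, -3.5, 2.9]
finger_gap: 0.004
```

```bash
python3 - <<'E'
from h import *
s=st(); cv2.imwrite("pics/s2.png",grab_frame("scene")[100:340,180:500,::-1])
for c in("scene","top"):
    if c=="top": grab_frame(c)
    for l in("hub","post_top","red_knob"):
        d=tip_of(l,c)[:1]; 
        if d: print(c,l,d[0]["pixel"],at_z(d[0]["pixel"],c,{"hub":165,"post_top":192,"red_knob":180}[l]).round(1))
E
```

```text
2.75 pos [566.3 -67.7 151.8] F [-0.14 -3.54  2.94] M [-0.667 -0.108 -0.087] gap 0.4
scene hub [325.4, 235.9] [569.   12.4 165. ]
scene post_top [298.9, 222.3] [562.8 -50.8 192. ]
scene red_knob [335.8, 198.4] [447.8  17.2 180. ]
top hub [313.1, 248.5] [564.4  23.2 165. ]
top post_top [341.2, 249.3] [561.5 -45.1 192. ]
top red_knob [310.9, 291.4] [458.8  25.8 180. ]
```

View pics/s2.png

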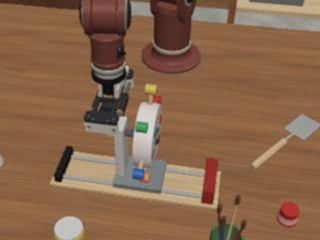

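Call:
jog_arm(
  series=[
    {"ax": 0, "ay": 0, "az": 0, "x": 0, "y": 0, "z": -0.4, "grip": 0},
    {"ax": 0, "ay": 0, "az": 0, "x": 0, "y": 0, "z": -0.8, "grip": 0},
    {"ax": 0, "ay": 0, "az": 0, "x": 0, "y": 0, "z": -1.2, "grip": 0},
    {"ax": 0, "ay": 0, "az": 0, "x": 0, "y": 0, "z": -1.6, "grip": 0},
    {"ax": 0, "ay": 0, "az": 0, "x": 0, "y": 0, "z": -2, "grip": 0},
    {"ax": 0, "ay": 0, "az": 0, "x": 0, "y": 0, "z": -2.4, "grip": 0},
    {"ax": 0, "ay": 0, "az": 0, "x": 0, "y": 0, "z": -2.8, "grip": 0},
  ],
)

```text
time_s: 3.85
position: [565.7, 2.3, 150.7]
tool_rot: [1.209, 1.205, -1.208]
contact_force: [1.6, -3.2, -1.8]
finger_gap: 0.008
```

Call:
jog_arm(
  series=[
    {"ax": 0, "ay": 0, "az": 0, "x": 0, "y": 0, "z": -0.15, "grip": 0},
    {"ax": 0, "ay": 0, "az": 0, "x": 0, "y": 0, "z": -0.3, "grip": 0},
    {"ax": 0, "ay": 0, "az": 0, "x": 0, "y": 0, "z": -0.45, "grip": 0},
  ],
)

```text
time_s: 4.15
position: [565.5, 13.5, 150.8]
tool_rot: [1.208, 1.204, -1.209]
contact_force: [0.2, -3.2, 1.4]
finger_gap: 0.008
```

Call:
jog_arm(
  series=[
    {"ax": 0, "ay": 0, "az": 0, "x": 0, "y": 0, "z": -0.1, "grip": 0},
    {"ax": 0, "ay": 0, "az": 0, "x": 0, "y": 0, "z": -0.2, "grip": 0},
  ],
)

```text
time_s: 4.35
position: [565.5, 18.3, 150.8]
tool_rot: [1.209, 1.204, -1.209]
contact_force: [0.4, -2.5, 0.9]
finger_gap: 0.009
```

Call:
jog_arm(
  series=[
    {"ax": 0, "ay": 0, "az": 0, "x": 0, "y": 0, "z": -0.1, "grip": 0},
    {"ax": 0, "ay": 0, "az": 0, "x": 0, "y": 0, "z": -0.2, "grip": 0},
  ],
)

```text
time_s: 4.55
position: [565.6, 23.1, 150.8]
tool_rot: [1.209, 1.203, -1.21]
contact_force: [1.9, -2.2, 0.4]
finger_gap: 0.01
```

Call:
jog_arm(
  series=[
    {"ax": 0, "ay": 0, "az": 0, "x": 0, "y": 0, "z": -0.15, "grip": 0},
    {"ax": 0, "ay": 0, "az": 0, "x": 0, "y": 0, "z": -0.3, "grip": 0},
  ],
)

```text
time_s: 4.75
position: [565.7, 30.7, 150.8]
tool_rot: [1.209, 1.203, -1.21]
contact_force: [1.0, -3.6, 0.9]
finger_gap: 0.003
```

Call:
jog_arm(
  series=[
    {"ax": 0, "ay": 0, "az": 0, "x": 0, "y": 0, "z": -0.15, "grip": 0},
    {"ax": 0, "ay": 0, "az": 0, "x": 0, "y": 0, "z": -0.3, "grip": 0},
  ],
)

```text
time_s: 4.95
position: [565.6, 31.2, 150.9]
tool_rot: [1.204, 1.194, -1.219]
contact_force: [0.1, -17.1, 4.4]
finger_gap: 0.004
```

Call:
jog_arm(
  series=[
    {"ax": 0, "ay": 0, "az": 0, "x": 0, "y": 0, "z": -0.15, "grip": 0},
    {"ax": 0, "ay": 0, "az": 0, "x": 0, "y": 0, "z": -0.3, "grip": 0},
  ],
)

```text
time_s: 5.15
position: [565.5, 30.7, 151.0]
tool_rot: [1.198, 1.185, -1.229]
contact_force: [-0.5, -17.2, 4.5]
finger_gap: 0.009
```

Call:
jog_arm(
  series=[
    {"ax": 0, "ay": 0, "az": 0, "x": 0, "y": 0, "z": 0.8, "grip": 0},
    {"ax": 0, "ay": 0, "az": 0, "x": -1.6, "y": -0.5, "z": 1.2, "grip": 0},
    {"ax": 0, "ay": 0, "az": 0, "x": -3.2, "y": -1.5, "z": 1.2, "grip": 0},
    {"ax": 0, "ay": 0, "az": 0, "x": -4.8, "y": -2, "z": 1.2, "grip": 10},
    {"ax": 0, "ay": 0, "az": 0, "x": -6.4, "y": -2, "z": 1.2, "grip": 30},
    {"ax": 8, "ay": 0, "az": 0, "x": -7, "y": -2, "z": 0, "grip": 50},
    {"ax": 16, "ay": 0, "az": 0, "x": -7, "y": -2, "z": -1.5, "grip": 50},
    {"ax": 24, "ay": 0, "az": 0, "x": -7, "y": -2, "z": -3, "grip": 50},
    {"ax": 32, "ay": 0, "az": 0, "x": -7, "y": -2, "z": -3, "grip": 50},
  ],
)

```text
time_s: 6.05
position: [514.0, 120.4, 324.0]
tool_rot: [1.595, 0.872, -1.614]
contact_force: [-0.8, 0.7, -0.5]
finger_gap: 0.476
```

```bash
python3 - <<'E'
from h import *
s=st(); print(s["joint_positions"].round(2))
f=grab_frame("scene");cv2.imwrite("pics/s3.png",cv2.resize(f[130:330,240:440,::-1],None,fx=3,fy=3,interpolation=2))
for c in("scene","top"):
    if c=="top": f=grab_frame(c);cv2.imwrite("pics/t3.png",cv2.resize(f[180:320,220:360,::-1],None,fx=4,fy=4,interpolation=2))
    for l in("hub","post_top","red_knob"):
        d=tip_of(l,c)[:1]; 
        if d: print(c,l,d[0]["pixel"],at_z(d[0]["pixel"],c,{"hub":165,"post_top":192,"red_knob":180}[l]).round(1))
to([525,96,300],[0,1,0])
E
```

```text
6.05 pos [514.  120.4 324. ] F [-0.83  0.69 -0.54] M [-0.031  0.001 -0.029] gap 44.3
[-0.08  0.35 -0.29  1.59  0.12  1.22 -0.96]
scene hub [371.0, 242.0] [570.6 118.6 165. ]
scene post_top [338.8, 223.9] [552.1  40.6 192. ]
scene red_knob [378.4, 205.1] [455.1 123.3 180. ]
top post_top [299.0, 246.0] [567.2  57.1 192. ]
shift [0.97 0.59 0.27]
turn [-122.6    1.6    0.9]
```

View pics/s3.png

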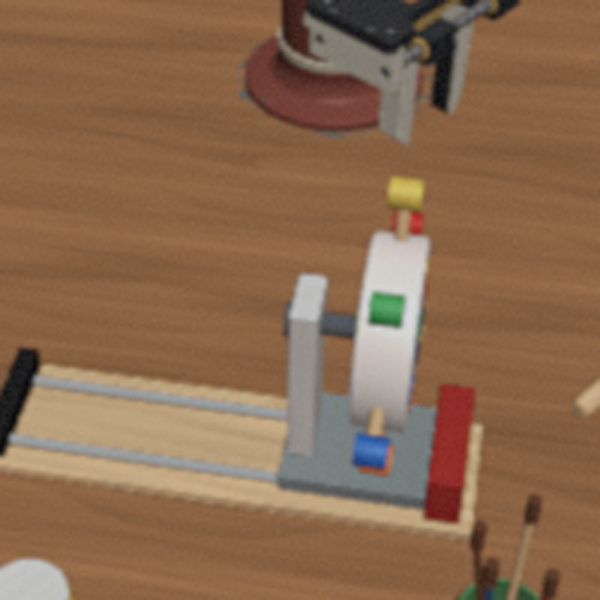

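```bash
python3 - <<'E'
from h import *
for z in(265,269): print("yel",at_z([375.3,194.3],"scene",z).round(1))
print("grn",at_z([369,233],"scene",253).round(1))
to([524,115,300],[0,-1,0])
E
```

```text
yel [521.1 116.2 265. ]
yel [526.1 116.4 269. ]
grn [635.2 115.4 253. ]
shift [ 0.95  0.14 -0.35]
turn [57.4  0.8 -1.4]
```

View pics/t3.png

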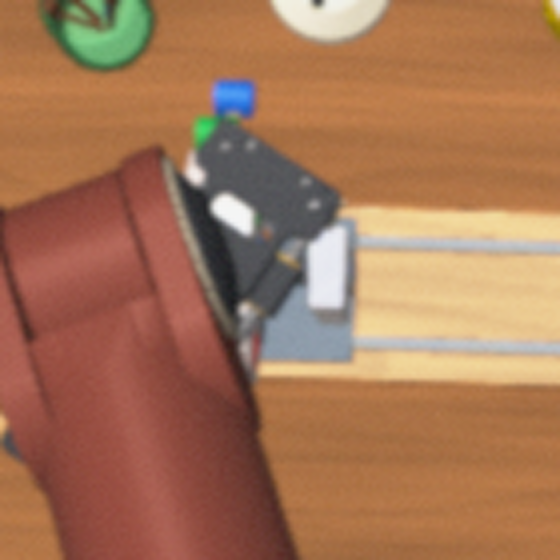

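Call:
jog_arm(
  series=[
    {"ax": 8, "ay": 0, "az": 0, "x": 0, "y": 0, "z": 0, "grip": 50},
    {"ax": 16, "ay": 0, "az": 0, "x": 0, "y": 0, "z": 0, "grip": 50},
    {"ax": 24, "ay": 0, "az": 0, "x": 0.2, "y": 0, "z": -0.2, "grip": 50},
    {"ax": 32, "ay": 0, "az": 0, "x": 0.4, "y": 0.1, "z": -0.3, "grip": 50},
    {"ax": 40, "ay": 0, "az": 0, "x": 0.6, "y": 0.14, "z": -0.4, "grip": 50},
    {"ax": 48, "ay": 0.5, "az": -0.5, "x": 0.9, "y": 0.14, "z": -0.42, "grip": 50},
    {"ax": 57.4, "ay": 0.8, "az": -1.4, "x": 0.95, "y": 0.14, "z": -0.42, "grip": 50},
    {"ax": 57.4, "ay": 0.8, "az": -1.4, "x": 0.95, "y": 0.14, "z": -0.42, "grip": 50},
  ],
)

```text
time_s: 7.25
position: [524.8, 115.4, 299.6]
tool_rot: [-2.22, 0.002, 2.221]
contact_force: [0.6, -0.1, 0.5]
finger_gap: 0.536
```

```bash
python3 - <<'E'
from h import *
s=st(); print(s["joint_positions"].round(2)); print(R.from_rotvec(s["tool_rot"]).as_matrix().round(2)); to([527,117,251],[0,-1,0])
E
```

```text
7.25 pos [524.8 115.4 299.6] F [ 0.57 -0.1   0.48] M [-0.013 -0.014 -0.   ] gap 49.8
[-0.21  0.37 -0.07  1.62  0.03  1.15 -1.86]
[[-0. -0. -1.]
 [ 0. -1.  0.]
 [-1. -0.  0.]]
shift [ 1.95 -0.07 -0.09]
turn [-0.1  0.   0. ]
```

Call:
jog_arm(
  series=[
    {"ax": 0, "ay": 0, "az": 0, "x": 0.6, "y": -0.07, "z": -0.09, "grip": 50},
    {"ax": 0, "ay": 0, "az": 0, "x": 1.2, "y": -0.07, "z": -0.09, "grip": 50},
    {"ax": 0, "ay": 0, "az": 0, "x": 1.95, "y": -0.07, "z": -0.09, "grip": 50},
    {"ax": 0, "ay": 0, "az": 0, "x": 1.95, "y": -0.07, "z": -0.09, "grip": 50},
    {"ax": 0, "ay": 0, "az": 0, "x": 1.95, "y": -0.07, "z": -0.09, "grip": 20},
    {"ax": 0, "ay": 0, "az": 0, "x": 1.95, "y": -0.07, "z": -0.09, "grip": 20},
    {"ax": 0, "ay": 0, "az": 0, "x": 1.95, "y": -0.07, "z": -0.09, "grip": 15},
    {"ax": 0, "ay": 0, "az": 0, "x": 1.95, "y": -0.07, "z": -0.09, "grip": 15},
    {"ax": 0, "ay": 0, "az": 0, "x": 1.95, "y": -0.07, "z": -0.09, "grip": 15},
  ],
  squeeze=25,
)

```text
time_s: 8.15
position: [527.6, 116.1, 251.8]
tool_rot: [-2.221, 0.005, 2.219]
contact_force: [-1.5, -2.3, 3.4]
finger_gap: 0.259
```

```bash
python3 - <<'E'
from h import *
s=st(); f=grab_frame("scene");cv2.imwrite("pics/s4.png",cv2.resize(f[130:330,240:440,::-1],None,fx=3,fy=3,interpolation=2)); st()
E
```

```text
8.15 pos [527.6 116.1 251.8] F [-1.48 -2.27  3.37] M [-0.451  0.165 -0.026] gap 24.1
8.2 pos [527.6 116.1 251.8] F [-0.53 -2.8   4.47] M [-0.536  0.133 -0.063] gap 24.0
```

View pics/s4.png

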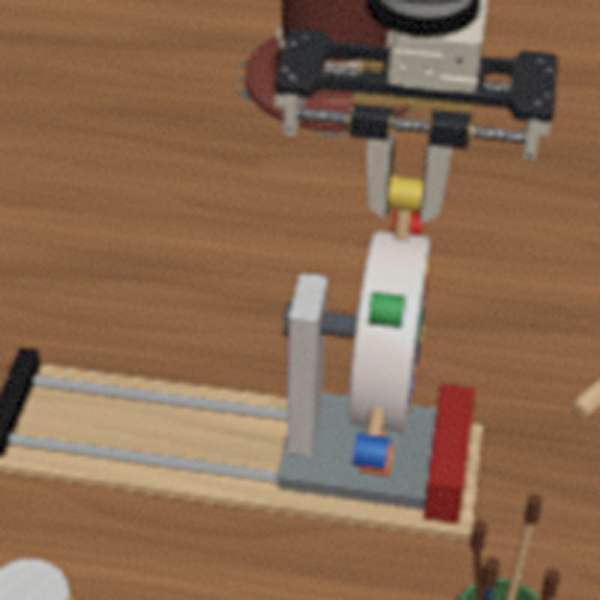

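```bash
cat >> h.py <<'E'
def tab(a0,a1,step):
    "per call: two rows (x,z) in tool units, tool x=-Z, z=-X"
    n=int(round((a1-a0)/step)); A=np.radians(a0+step*np.arange(n+1)); 
    P=lambda a:np.array([-110*np.cos(a),-110*np.sin(a)])/25
    for i in range(n): print(round(np.degrees(A[i+1])),(P((A[i]+A[i+1])/2)-P(A[i])).round(2),(P(A[i+1])-P(A[i])).round(2))
E
python3 -c "
from h import *
tab(-22,62,12)"
```

```text
-10 [-0.15 -0.44] [-0.25 -0.88]
2 [-0.06 -0.46] [-0.06 -0.92]
14 [ 0.04 -0.46] [ 0.13 -0.91]
26 [ 0.13 -0.44] [ 0.31 -0.86]
38 [ 0.22 -0.4 ] [ 0.49 -0.78]
50 [ 0.3  -0.35] [ 0.64 -0.66]
62 [ 0.37 -0.28] [ 0.76 -0.51]
```

Call:
jog_arm(
  series=[
    {"ax": 0, "ay": 0, "az": 0, "x": -0.15, "y": -0.04, "z": -0.44, "grip": 15},
    {"ax": 0, "ay": 0, "az": 0, "x": -0.25, "y": -0.04, "z": -0.88, "grip": 15},
  ],
)

```text
time_s: 8.4
position: [542.6, 115.9, 255.8]
tool_rot: [2.202, -0.009, -2.24]
contact_force: [-10.3, -3.6, 0.0]
finger_gap: 0.256
```

Call:
jog_arm(
  series=[
    {"ax": 0, "ay": 0, "az": 0, "x": -0.06, "y": -0.04, "z": -0.46, "grip": 15},
    {"ax": 0, "ay": 0, "az": 0, "x": -0.06, "y": -0.04, "z": -0.92, "grip": 15},
  ],
)

```text
time_s: 8.6
position: [560.1, 115.8, 257.4]
tool_rot: [2.186, -0.011, -2.253]
contact_force: [-10.8, -4.6, 10.7]
finger_gap: 0.252
```

Call:
jog_arm(
  series=[
    {"ax": 0, "ay": 0, "az": 0, "x": 0.04, "y": -0.04, "z": -0.46, "grip": 15},
    {"ax": 0, "ay": 0, "az": 0, "x": 0.13, "y": -0.04, "z": -0.91, "grip": 15},
  ],
)

```text
time_s: 8.8
position: [580.3, 115.5, 256.1]
tool_rot: [2.179, -0.014, -2.259]
contact_force: [-7.9, -2.5, 15.4]
finger_gap: 0.256
```

```bash
python3 - <<'E'
from h import *
s=st(); print(s["tool_rot"].round(3)); f=grab_frame("scene"); cv2.imwrite("pics/s5.png",cv2.resize(f[130:330,240:440,::-1],None,fx=3,fy=3,interpolation=2)); st()
print("red", [(d["pixel"],d["confidence"]) for d in tip_of("red_knob","scene")[:2]])
E
```

```text
8.8 pos [580.3 115.5 256.1] F [-7.92 -2.49 15.43] M [-0.707  1.954  0.028] gap 23.8
[ 2.179 -0.014 -2.259]
8.85 pos [582.8 115.5 255.7] F [-5.7  -3.43 13.57] M [-0.582  1.533  0.022] gap 23.9
red [([377.9, 191.3], 0.63)]
```

```bash
cat >> h.py <<'E'
import json
def log():
    s=read_state(); 
    with open("log.jsonl","a") as f: f.write(json.dumps({k:np.array(s[k]).tolist() for k in("time_s","position","tool_rot","contact_force","moment","finger_gap")})+"\n")
    p=s["position"]; print(p.round(1),s["contact_force"].round(1),s["moment"].round(2),"phi",round(np.degrees(np.arctan2(p[0]-568,p[2]+15-165)),1),"r",round(np.hypot(p[0]-568,p[2]+15-165),1))
def arc(*angs,off=15):
    "absolute rows: knob angles from top -> shifts/turn from the pose now"
    for a in angs:
        a=np.radians(a); print(round(np.degrees(a)),end=" "); to([568+110*np.sin(a),116,165+110*np.cos(a)-off],[0,-1,0] if a==np.radians(angs[0]) else None)
E
python3 -c "
from h import *
log(); arc(8); arc(14,20,26,32,38)"
```

```text
[582.8 115.5 255.8] [-3.6 -2.5 11.3] [-0.54  1.02  0.  ] phi 8.0 r 106.8
8 shift [-0.13 -0.02 -0.02]
turn [-0.3  1.8 -0.5]
14 shift [-0.05 -0.02 -0.47]
turn [-0.3  1.8 -0.5]
20 shift [ 0.07 -0.02 -0.92]
26 shift [ 0.23 -0.03 -1.34]
32 shift [ 0.45 -0.03 -1.75]
38 shift [ 0.7  -0.03 -2.14]
```

Call:
jog_arm(
  series=[
    {"ax": 0, "ay": 1.8, "az": -0.5, "x": -0.13, "y": -0.06, "z": -0.05, "grip": 18},
    {"ax": 0, "ay": 1.8, "az": -0.5, "x": -0.05, "y": -0.06, "z": -0.47, "grip": 18},
    {"ax": 0, "ay": 1.8, "az": -0.5, "x": 0.07, "y": -0.06, "z": -0.92, "grip": 18},
  ],
  squeeze=10,
)

```text
time_s: 9.2
position: [602.0, 115.4, 252.8]
tool_rot: [-2.21, 0.008, 2.23]
contact_force: [-6.0, -2.4, 2.3]
finger_gap: 0.257
```

```bash
python3 -c "
from h import *
log();arc(26,32,38,44,50)"
```

```text
[602.  115.4 252.8] [-6.  -2.4  2.3] [-0.67  1.53  0.1 ] phi 18.3 r 108.2
26 shift [ 0.15 -0.03 -0.57]
turn [-0.3  0.5 -0.1]
32 shift [ 0.37 -0.03 -0.98]
38 shift [ 0.63 -0.03 -1.36]
44 shift [ 0.93 -0.04 -1.71]
50 shift [ 1.26 -0.04 -2.02]
```

Call:
jog_arm(
  series=[
    {"ax": 0, "ay": 0.5, "az": 0, "x": 0.15, "y": -0.06, "z": -0.57, "grip": 18},
    {"ax": 0, "ay": 0.5, "az": 0, "x": 0.37, "y": -0.06, "z": -0.98, "grip": 18},
  ],
)

```text
time_s: 9.4
position: [624.8, 115.1, 243.7]
tool_rot: [2.216, -0.012, -2.227]
contact_force: [-4.9, -3.4, 5.5]
finger_gap: 0.255
```

```bash
python3 -c "
from h import *
log()"
```

```text
[624.8 115.1 243.7] [-4.9 -3.4  5.5] [-0.69  1.16  0.  ] phi 31.2 r 109.6
```

Call:
jog_arm(
  series=[
    {"ax": 0, "ay": 0.5, "az": 0, "x": 0.26, "y": -0.06, "z": -0.4, "grip": 18},
    {"ax": 0, "ay": 0.5, "az": 0, "x": 0.55, "y": -0.06, "z": -0.8, "grip": 18},
  ],
)

```text
time_s: 9.6
position: [644.4, 114.9, 231.2]
tool_rot: [2.224, -0.015, -2.217]
contact_force: [-3.9, -3.4, 6.1]
finger_gap: 0.252
```

```bash
python3 -c "
from h import *
log();arc(50,56,62,58,52)"
```

```text
[644.4 114.9 231.2] [-3.9 -3.4  6.1] [-0.66  0.87  0.03] phi 43.3 r 111.5
50 shift [ 0.42 -0.05 -0.31]
turn [-0.3 -0.2 -0.4]
56 shift [ 0.79 -0.06 -0.59]
62 shift [ 1.18 -0.06 -0.82]
58 shift [ 0.92 -0.06 -0.67]
52 shift [ 0.54 -0.05 -0.41]
```

Call:
jog_arm(
  series=[
    {"ax": 0, "ay": -0.2, "az": -0.4, "x": 0.42, "y": -0.07, "z": -0.31, "grip": 18},
    {"ax": 0, "ay": -0.2, "az": -0.4, "x": 0.79, "y": -0.07, "z": -0.59, "grip": 18},
  ],
)

```text
time_s: 9.8
position: [662.0, 114.8, 214.0]
tool_rot: [-2.225, 0.01, 2.212]
contact_force: [0.4, -3.2, 7.7]
finger_gap: 0.257
```

```bash
python3 -c "
from h import *
log()"
```

```text
[662.  114.8 214. ] [ 0.4 -3.2  7.7] [-0.56 -0.02  0.03] phi 55.7 r 113.7
```

Call:
jog_arm(
  series=[
    {"ax": 0, "ay": 0, "az": 0, "x": 0.37, "y": -0.07, "z": -0.25, "grip": 18},
    {"ax": 0, "ay": 0, "az": 0, "x": 0.75, "y": -0.07, "z": -0.45, "grip": 18},
  ],
)

```text
time_s: 10.0
position: [674.9, 114.6, 196.8]
tool_rot: [-2.229, 0.014, 2.209]
contact_force: [-0.1, -3.7, 6.8]
finger_gap: 0.248
```

```bash
python3 -c "
from h import *
log();arc(60,54,48,42,36)"
```

```text
[674.9 114.6 196.8] [-0.1 -3.7  6.8] [-0.65  0.15  0.03] phi 66.4 r 116.7
60 shift [-0.33 -0.05  0.46]
turn [-0.5 -0.5 -0.2]
54 shift [-0.72 -0.05  0.71]
48 shift [-1.08 -0.04  1.  ]
42 shift [-1.41 -0.04  1.32]
36 shift [-1.7  -0.03  1.68]
```

Call:
jog_arm(
  series=[
    {"ax": 0, "ay": -0.5, "az": -0.2, "x": -0.34, "y": -0.07, "z": 0.28, "grip": 18},
    {"ax": 0, "ay": -0.5, "az": -0.2, "x": -0.68, "y": -0.07, "z": 0.56, "grip": 18},
  ],
)

```text
time_s: 10.2
position: [662.0, 114.8, 213.1]
tool_rot: [-2.22, 0.014, 2.216]
contact_force: [2.6, -3.9, -1.7]
finger_gap: 0.255
```

```bash
python3 -c "
from h import *
log()"
```

```text
[662.  114.8 213.1] [ 2.6 -3.9 -1.7] [-0.69 -0.54  0.03] phi 56.1 r 113.2
```

Call:
jog_arm(
  series=[
    {"ax": 0, "ay": -0.5, "az": -0.2, "x": -0.36, "y": -0.07, "z": 0.36, "grip": 18},
    {"ax": 0, "ay": -0.5, "az": -0.2, "x": -0.7, "y": -0.07, "z": 0.74, "grip": 18},
  ],
)

```text
time_s: 10.4
position: [642.7, 115.1, 230.7]
tool_rot: [-2.208, 0.014, 2.225]
contact_force: [1.0, -4.7, -3.0]
finger_gap: 0.259
```

```bash
python3 -c "
from h import *
log();arc(40,34,28,22)"
```

```text
[642.7 115.1 230.7] [ 1.  -4.7 -3. ] [-1.04 -0.21 -0.03] phi 42.8 r 110.0
40 shift [-0.14 -0.04  0.16]
turn [-0.6  0.4 -0.1]
34 shift [-0.42 -0.03  0.53]
28 shift [-0.65 -0.03  0.93]
22 shift [-0.84 -0.02  1.35]
```

Call:
jog_arm(
  series=[
    {"ax": 0, "ay": 0.4, "az": -0.2, "x": -0.27, "y": -0.07, "z": 0.4, "grip": 18},
    {"ax": 0, "ay": 0.4, "az": -0.2, "x": -0.5, "y": -0.07, "z": 0.8, "grip": 18},
  ],
)

```text
time_s: 10.6
position: [621.2, 115.3, 244.0]
tool_rot: [-2.214, 0.014, 2.218]
contact_force: [0.6, -5.2, -2.1]
finger_gap: 0.254
```

```bash
python3 -c "
from h import *
log()"
```

```text
[621.2 115.3 244. ] [ 0.6 -5.2 -2.1] [-1.12 -0.2   0.07] phi 29.5 r 108.0
```

Call:
jog_arm(
  series=[
    {"ax": 0, "ay": 0, "az": 0, "x": -0.18, "y": -0.07, "z": 0.44, "grip": 18},
    {"ax": 0, "ay": 0, "az": 0, "x": -0.34, "y": -0.07, "z": 0.88, "grip": 18},
  ],
)

```text
time_s: 10.8
position: [596.9, 115.5, 252.5]
tool_rot: [-2.212, 0.018, 2.222]
contact_force: [-0.1, -5.7, -5.7]
finger_gap: 0.253
```

```bash
python3 -c "
from h import *
log();arc(10,4,-2,-8,-14,-20)"
```

```text
[596.9 115.5 252.5] [-0.1 -5.7 -5.7] [-1.09 -0.15  0.02] phi 15.8 r 106.5
10 shift [-0.23 -0.02  0.39]
turn [-0.7  0.3 -0.2]
4 shift [-0.29 -0.01  0.85]
-2 shift [-0.29 -0.    1.31]
-8 shift [-0.25  0.    1.77]
-14 shift [-0.16  0.01  2.22]
-20 shift [-0.02  0.01  2.66]
```

Call:
jog_arm(
  series=[
    {"ax": -0.7, "ay": 0.3, "az": -0.2, "x": -0.17, "y": -0.05, "z": 0.45, "grip": 18},
    {"ax": -0.7, "ay": 0.3, "az": -0.2, "x": -0.25, "y": -0.05, "z": 0.9, "grip": 18},
  ],
)

```text
time_s: 11.0
position: [571.0, 115.8, 257.0]
tool_rot: [2.214, -0.004, -2.226]
contact_force: [1.0, -4.9, -12.3]
finger_gap: 0.257
```

```bash
python3 -c "
from h import *
log()"
```

```text
[571.  115.8 257. ] [  1.   -4.9 -12.3] [-0.96 -0.38  0.06] phi 1.6 r 107.1
```

Call:
jog_arm(
  series=[
    {"ax": 0, "ay": 0, "az": 0, "x": -0.02, "y": -0.05, "z": 0.46, "grip": 18},
    {"ax": 0, "ay": 0, "az": 0, "x": 0.02, "y": -0.05, "z": 0.92, "grip": 18},
  ],
)

```text
time_s: 11.2
position: [546.7, 116.0, 255.7]
tool_rot: [2.213, -0.006, -2.226]
contact_force: [4.1, -4.7, -10.8]
finger_gap: 0.256
```

```bash
python3 -c "
from h import *
log()"
```

```text
[546.7 116.  255.7] [  4.1  -4.7 -10.8] [-0.93 -1.    0.01] phi -11.4 r 107.9
```

Call:
jog_arm(
  series=[
    {"ax": 0, "ay": 0, "az": 0, "x": 0.1, "y": -0.05, "z": 0.46, "grip": 18},
    {"ax": 0, "ay": 0, "az": 0, "x": 0.24, "y": -0.05, "z": 0.9, "grip": 18},
  ],
)

```text
time_s: 11.4
position: [524.6, 116.2, 249.8]
tool_rot: [2.216, -0.008, -2.222]
contact_force: [6.8, -5.1, -8.3]
finger_gap: 0.257
```

```bash
python3 -c "
from h import *
log();arc(-20,-26,-32,-38,-44,-50)"
```

```text
[524.6 116.2 249.8] [ 6.8 -5.1 -8.3] [-1.01 -1.42  0.04] phi -23.5 r 108.9
-20 shift [-0.14  0.01 -0.23]
turn [-0.1  0.1 -0.4]
-26 shift [0.04 0.01 0.19]
-32 shift [0.26 0.01 0.6 ]
-38 shift [0.53 0.01 0.97]
-44 shift [0.83 0.   1.32]
-50 shift [1.17 0.   1.63]
```

Call:
jog_arm(
  series=[
    {"ax": 0, "ay": 0, "az": -0.4, "x": 0.3, "y": -0.03, "z": 0.4, "grip": 18},
    {"ax": 0, "ay": 0, "az": -0.4, "x": 0.55, "y": -0.03, "z": 0.8, "grip": 18},
  ],
)

```text
time_s: 11.6
position: [505.2, 116.5, 237.8]
tool_rot: [-2.223, 0.001, 2.217]
contact_force: [2.7, -4.0, -0.6]
finger_gap: 0.258
```

```bash
python3 -c "
from h import *
log()"
```

```text
[505.2 116.5 237.8] [ 2.7 -4.  -0.6] [-1.08 -0.87 -0.  ] phi -35.6 r 107.9
```

Call:
jog_arm(
  series=[
    {"ax": 0, "ay": 0, "az": 0, "x": 0.32, "y": -0.03, "z": 0.36, "grip": 18},
    {"ax": 0, "ay": 0, "az": 0, "x": 0.65, "y": -0.03, "z": 0.68, "grip": 18},
  ],
)

```text
time_s: 11.8
position: [489.3, 116.7, 223.6]
tool_rot: [-2.229, 0.002, 2.21]
contact_force: [3.2, -5.8, 2.0]
finger_gap: 0.257
```

```bash
python3 -c "
from h import *
log()"
```

```text
[489.3 116.7 223.6] [ 3.2 -5.8  2. ] [-1.29 -0.61 -0.08] phi -46.9 r 107.7
```

Call:
jog_arm(
  series=[
    {"ax": 0, "ay": 0, "az": 0, "x": 0.36, "y": -0.03, "z": 0.29, "grip": 18},
    {"ax": 0, "ay": 0, "az": 0, "x": 0.74, "y": -0.03, "z": 0.54, "grip": 18},
  ],
)

```text
time_s: 12.0
position: [477.0, 116.8, 207.0]
tool_rot: [-2.235, 0.004, 2.204]
contact_force: [1.3, -6.4, 1.5]
finger_gap: 0.255
```

```bash
python3 -c "
from h import *
log()
from scipy.optimize import least_squares
D=[json.loads(l) for l in open('log.jsonl')]
d=[np.r_[q['time_s'],q['position'],q['contact_force'],q['moment']] for q in D];d=np.array(d)
sg=np.sign(np.gradient(d[:,1])); 
sg=np.where(d[:,0]<10.05,1,-1)
np.set_printoptions(precision=3,suppress=True)
def tau(L,hx=568,hz=165): return d[:,8]+((d[:,3]+L-hz)*d[:,4]-(d[:,1]-hx)*d[:,6])/1000
# in-plane moment: My vs knob position
ph=np.arctan2(d[:,1]-568,d[:,3]+15-165)
for L in(170,190,210):
  for hx in (565,570):
    X=np.c_[sg,np.sin(ph),np.cos(ph)]; y=tau(L,hx); c,r,_,_=np.linalg.lstsq(X,y,rcond=None); print(L,hx,c,'amp',np.hypot(*c[1:]),'rms',np.sqrt(r/len(y)))
print(tau(190)); print(np.degrees(ph).round(0))
t=(np.cos(ph)*d[:,4]-np.sin(ph)*d[:,6])*.11
c,r,_,_=np.linalg.lstsq(X,t,rcond=None);print('tang',c,np.hypot(*c[1:]),np.sqrt(r/len(t)));print(t)
"
```

```text
[477.  116.8 207. ] [ 1.3 -6.4  1.5] [-1.35 -0.46 -0.04] phi -57.9 r 107.4
170 565 [-0.211 -0.029 -0.21 ] amp 0.2123700922273242 rms [0.201]
170 570 [-0.184 -0.033 -0.205] amp 0.20756310642802797 rms [0.203]
190 565 [-0.265 -0.034 -0.222] amp 0.22502060809064897 rms [0.183]
190 570 [-0.237 -0.038 -0.217] amp 0.22028778228094026 rms [0.185]
210 565 [-0.318 -0.039 -0.234] amp 0.2377215781858092 rms [0.174]
210 570 [-0.29  -0.043 -0.229] amp 0.23305584646448999 rms [0.176]
[-0.167 -0.223 -0.481 -0.606 -0.633 -0.604  0.228  0.26   0.081 -0.03
 -0.059 -0.084  0.089 -0.19   0.352 -0.028]
[  8.  18.  31.  43.  56.  66.  56.  43.  29.  16.   2. -11. -23. -36.
 -47. -58.]
tang [-0.46  -0.055 -0.266] 0.27151126995129976 [0.078]
[-0.568 -0.71  -0.777 -0.773 -0.67  -0.69   0.311  0.298  0.176  0.154
  0.149  0.206  0.323  0.206  0.402  0.21 ]
```

Call:
jog_arm(
  series=[
    {"ax": 0, "ay": -0.7, "az": -0.2, "x": 0.4, "y": -0.02, "z": 0.22, "grip": 18},
    {"ax": 0, "ay": -0.7, "az": -0.2, "x": 0.83, "y": -0.02, "z": 0.4, "grip": 18},
  ],
)

```text
time_s: 12.2
position: [468.2, 116.9, 188.1]
tool_rot: [-2.224, 0.001, 2.21]
contact_force: [1.6, -6.0, 2.3]
finger_gap: 0.257
```

```bash
python3 -c "
from h import *
log()"
```

```text
[468.2 116.9 188.1] [ 1.6 -6.   2.3] [-1.33 -0.4  -0.03] phi -69.1 r 106.8
```

Call:
jog_arm(
  series=[
    {"ax": 0, "ay": -0.3, "az": 0, "x": 0.42, "y": -0.02, "z": 0.12, "grip": 18},
    {"ax": 0, "ay": -0.3, "az": 0, "x": 0.84, "y": -0.02, "z": 0.2, "grip": 18},
  ],
)

```text
time_s: 12.4
position: [463.6, 116.9, 168.8]
tool_rot: [-2.221, 0.002, 2.213]
contact_force: [0.3, -6.1, 4.3]
finger_gap: 0.26
```

```bash
python3 -c "
from h import *
log();arc(-80,-74,-68,-62,-56)"
```

```text
[463.6 116.9 168.8] [ 0.3 -6.1  4.3] [-1.48 -0.14 -0.01] phi -79.8 r 106.1
-80 shift [-0.01  0.04  0.16]
turn [-0.3 -0.2  0.2]
-74 shift [-0.46  0.04  0.05]
-68 shift [-0.9   0.03 -0.1 ]
-62 shift [-1.31  0.03 -0.3 ]
-56 shift [-1.71  0.03 -0.54]
```

Call:
jog_arm(
  series=[
    {"ax": 0, "ay": -0.2, "az": 0.2, "x": -0.46, "y": -0.02, "z": -0.05, "grip": 18},
    {"ax": 0, "ay": -0.2, "az": 0.2, "x": -0.95, "y": -0.02, "z": -0.2, "grip": 18},
  ],
)

```text
time_s: 12.6
position: [467.0, 116.8, 192.6]
tool_rot: [-2.217, 0.008, 2.222]
contact_force: [1.8, -4.2, -8.1]
finger_gap: 0.256
```

```bash
python3 -c "
from h import *
log()"
```

```text
[467.  116.8 192.6] [ 1.8 -4.2 -8.1] [-1.04 -0.32 -0.08] phi -67.1 r 109.6
```

Call:
jog_arm(
  series=[
    {"ax": 0, "ay": -0.2, "az": 0, "x": -0.42, "y": -0.02, "z": -0.2, "grip": 18},
    {"ax": 0, "ay": -0.2, "az": 0, "x": -0.83, "y": -0.02, "z": -0.43, "grip": 18},
  ],
)

```text
time_s: 12.8
position: [475.7, 116.7, 213.1]
tool_rot: [-2.209, 0.009, 2.23]
contact_force: [2.4, -5.1, -9.7]
finger_gap: 0.258
```

```bash
python3 -c "
from h import *
log();arc(-50,-44,-38,-32)"
```

```text
[475.7 116.7 213.1] [ 2.4 -5.1 -9.7] [-0.93 -0.13 -0.  ] phi -55.6 r 111.9
-50 shift [-0.31  0.03 -0.32]
turn [-0.3  0.6 -0.1]
-44 shift [-0.65  0.03 -0.63]
-38 shift [-0.95  0.03 -0.98]
-32 shift [-1.22  0.02 -1.35]
```

Call:
jog_arm(
  series=[
    {"ax": 0, "ay": 0.6, "az": 0, "x": -0.31, "y": -0.02, "z": -0.35, "grip": 18},
    {"ax": 0, "ay": 0.6, "az": 0, "x": -0.63, "y": -0.02, "z": -0.72, "grip": 18},
  ],
)

```text
time_s: 13.0
position: [487.8, 116.5, 227.7]
tool_rot: [-2.208, 0.012, 2.235]
contact_force: [-7.2, -4.5, -3.5]
finger_gap: 0.257
```

```bash
python3 -c "
from h import *
log()"
```

```text
[487.8 116.5 227.7] [-7.2 -4.5 -3.5] [-0.99  1.77 -0.03] phi -45.9 r 111.6
```

Call:
jog_arm(
  series=[
    {"ax": 0, "ay": 0.6, "az": 0, "x": -0.26, "y": -0.02, "z": -0.38, "grip": 18},
    {"ax": 0, "ay": 0.6, "az": 0, "x": -0.5, "y": -0.02, "z": -0.77, "grip": 18},
  ],
)

```text
time_s: 13.2
position: [500.6, 116.5, 238.8]
tool_rot: [2.201, -0.014, -2.238]
contact_force: [-8.7, -4.9, -1.9]
finger_gap: 0.259
```

```bash
cat > fit.py <<'E'
from h import *
D=[json.loads(l) for l in open('log.jsonl')][1:]
d=np.array([np.r_[q['time_s'],q['position'],q['contact_force'],q['moment']] for q in D])
sg=np.where((d[:,0]<10.05)|(d[:,0]>12.45),1,-1)
np.set_printoptions(precision=3,suppress=True)
# circle centre of TCP path
A=np.c_[2*d[:,1],2*d[:,3],np.ones(len(d))]; c=np.linalg.lstsq(A,d[:,1]**2+d[:,3]**2,rcond=None)[0]
print("circle",c[:2],np.sqrt(c[2]+c[0]**2+c[1]**2))
for hx,off in((568,15),(571,15),(568,18),(568,12)):
    ph=np.arctan2(d[:,1]-hx,d[:,3]+off-165); X=np.c_[sg,np.sin(ph),np.cos(ph)]
    t=(np.cos(ph)*d[:,4]-np.sin(ph)*d[:,6])*.11
    k,r,_,_=np.linalg.lstsq(X,t,rcond=None); C=np.linalg.inv(X.T@X)*r[0]/(len(t)-3)
    de=np.degrees(np.arctan2(k[2],k[1])); a=np.hypot(*k[1:]); n=np.array([0,k[2],-k[1]])/a**2
    print(hx,off,k,"amp",a,"rms",np.sqrt(r/len(t)),"delta",de,"+-",np.degrees(np.sqrt(n@C@n)),"phi_target",(180-de+180)%360-180)
print(np.c_[np.degrees(ph),sg,t,t-X@k])
E
python3 -c "
from h import *
log();arc(-30,-20)";python3 fit.py
```

```text
[500.6 116.5 238.8] [-8.7 -4.9 -1.9] [-0.97  2.14 -0.  ] phi -37.2 r 111.5
-30 shift [-0.27  0.02 -0.49]
turn [-0.3  1.  -0.5]
-20 shift [-0.6   0.02 -1.18]
circle [570.457 145.28 ] 113.20764838465581
568 15 [-0.524  0.032 -0.343] amp 0.3445287202511587 rms [0.067] delta -84.59153428345248 +- 3.9102623661660365 phi_target -95.40846571654754
571 15 [-0.518  0.039 -0.35 ] amp 0.35239749183612223 rms [0.066] delta -83.58541348162447 +- 3.761243424696489 phi_target -96.41458651837553
568 18 [-0.521  0.029 -0.335] amp 0.33655459338220656 rms [0.068] delta -84.99120119839957 +- 4.113415499501514 phi_target -95.00879880160045
568 12 [-0.526  0.036 -0.351] amp 0.3527021069476011 rms [0.067] delta -84.19879985775579 +- 3.77258068313381 phi_target -95.80120014224423
[[ 18.809   1.     -0.71    0.137]
 [ 32.056   1.     -0.78    0.024]
 [ 44.342   1.     -0.776  -0.024]
 [ 56.999   1.     -0.681   0.006]
 [ 67.739   1.     -0.697  -0.071]
 [ 57.409  -1.      0.308  -0.059]
 [ 43.874  -1.      0.301   0.003]
 [ 30.3    -1.      0.178  -0.063]
 [ 16.218  -1.      0.159  -0.04 ]
 [  1.633  -1.      0.15   -0.026]
 [-11.712  -1.      0.199   0.024]
 [-24.137  -1.      0.31    0.118]
 [-36.508  -1.      0.203  -0.02 ]
 [-48.12   -1.      0.4     0.134]
 [-59.302  -1.      0.209  -0.107]
 [-70.615  -1.      0.294  -0.082]
 [-81.392  -1.      0.474   0.036]
 [-68.594   1.     -0.752  -0.065]
 [-56.931   1.     -0.752  -0.004]
 [-47.017   1.     -0.819  -0.027]
 [-38.168   1.     -0.882  -0.058]]
```

Call:
jog_arm(
  series=[
    {"ax": 0, "ay": 0, "az": 0, "x": 0, "y": 0, "z": 0, "grip": 50},
    {"ax": 0, "ay": 0, "az": 0, "x": 0, "y": 0, "z": 0, "grip": 50},
    {"ax": 0, "ay": 0, "az": 0, "x": 0, "y": 0, "z": 0, "grip": 50},
    {"ax": 0, "ay": 0.5, "az": -0.5, "x": -1, "y": 0, "z": 0, "grip": 50},
    {"ax": 0, "ay": 1, "az": -0.5, "x": -2, "y": 0, "z": 0, "grip": 50},
    {"ax": 0, "ay": 1, "az": -0.5, "x": -2.8, "y": 0, "z": 0, "grip": 50},
    {"ax": 0, "ay": 1, "az": -0.5, "x": -2.8, "y": 0, "z": 0.5, "grip": 50},
  ],
)

```text
time_s: 13.9
position: [491.6, 118.5, 312.0]
tool_rot: [-2.228, 0.0, 2.207]
contact_force: [-0.8, 1.1, 0.0]
finger_gap: 0.533
```

```bash
python3 - <<'E'
from h import *
st(); f=grab_frame("scene"); cv2.imwrite("pics/s6.png",cv2.resize(f[130:330,240:440,::-1],None,fx=3,fy=3,interpolation=2))
to([614,116,305],[0,-1,0])
for a in(20,23,26): 
    a=np.radians(a); print("green pred",proj([569+110*np.sin(a),116,165+110*np.cos(a)],"scene"))
for a in(-40,-37,-34): 
    a=np.radians(a); print("yel pred",proj([569+110*np.sin(a),116,165+110*np.cos(a)],"scene"))
for l in ("post_top","hub","red_knob"): print(l,[(d["pixel"],round(d["confidence"],2)) for d in tip_of(l,"scene")[:2]])
E
```

```text
13.9 pos [491.6 118.5 312. ] F [-0.79  1.06  0.02] M [0.018 0.059 0.002] gap 49.6
shift [ 0.22  0.08 -5.06]
turn [-0.2 -0.1  0.1]
green pred [371.25914542 218.42292381]
green pred [370.91975947 220.86404466]
green pred [370.57598874 223.37781738]
yel pred [375.72197923 193.49248107]
yel pred [375.64119415 193.48513502]
yel pred [375.54373458 193.61128432]
post_top [([340.6, 225.8], 0.69), ([463.5, 243.1], 0.67)]
hub [([372.9, 237.9], 0.9)]
red_knob [([343.1, 224.8], 0.75), ([332.6, 363.4], 0.29)]
```

View pics/s6.png

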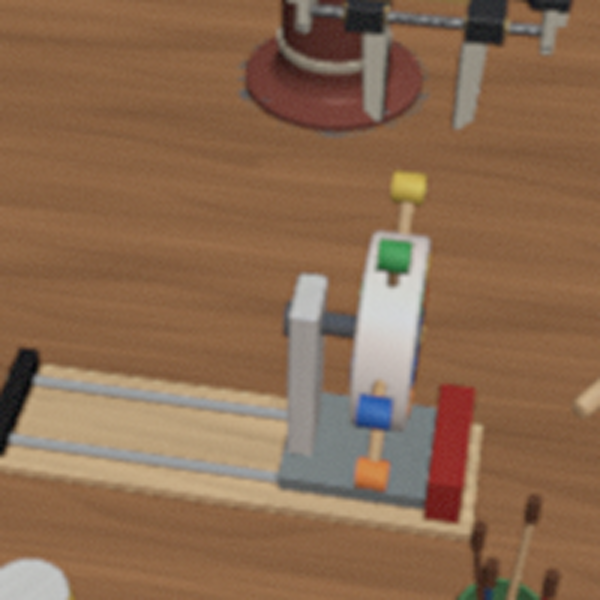

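```bash
python3 - <<'E'
from h import *
from scipy.optimize import least_squares
obs=np.array([[375.9,192.3],[371.7,215.2],[364.7,267.3]])  # yellow green blue
def P(v,hx=568): return np.array([proj([hx+110*np.sin(a),v[1],165+110*np.cos(a)],"scene") for a in v[0]+np.radians([-60,0,60])])
for hx in (566,568,571):
    r=least_squares(lambda v:(P(v,hx)-obs).ravel(),[0.3,116]); print(hx,np.degrees(r.x[0]),r.x[1],r.fun.round(1))
to([598,117,305],[0,-1,0]); to([598,117,254])
E
```

```text
566 17.24720459376101 115.43394587423393 [-0.2  0.5 -0.3  0.1  0.4 -0.1]
568 16.427363758512836 115.47279948116659 [-0.3  1.1 -0.2  0.1  0.4  0. ]
571 15.216724035651279 115.53073038175853 [-0.4  2.  -0.2  0.1  0.3  0.1]
shift [ 0.12 -0.   -4.39]
turn [-0.2  0.   0. ]
shift [ 2.16 -0.   -4.4 ]
```

Call:
jog_arm(
  series=[
    {"ax": 0, "ay": 0, "az": 0, "x": 0, "y": 0, "z": -1.5, "grip": 50},
    {"ax": 0, "ay": 0, "az": 0, "x": 0, "y": 0, "z": -3, "grip": 50},
    {"ax": 0, "ay": 0, "az": 0, "x": 0, "y": 0, "z": -4.4, "grip": 50},
    {"ax": 0, "ay": 0, "az": 0, "x": 0.3, "y": 0, "z": -4.4, "grip": 50},
    {"ax": 0, "ay": 0, "az": 0, "x": 1.2, "y": 0, "z": -4.4, "grip": 50},
    {"ax": 0, "ay": 0, "az": 0, "x": 2.16, "y": 0, "z": -4.4, "grip": 50},
    {"ax": 0, "ay": 0, "az": 0, "x": 2.2, "y": 0, "z": -4.4, "grip": 40},
    {"ax": 0, "ay": 0, "az": 0, "x": 2.2, "y": 0, "z": -4.4, "grip": 18},
    {"ax": 0, "ay": 0, "az": 0, "x": 2.2, "y": 0, "z": -4.4, "grip": 18},
    {"ax": 0, "ay": 0, "az": 0, "x": 2.2, "y": 0, "z": -4.4, "grip": 18},
  ],
  squeeze=14,
)

```text
time_s: 15.1
position: [598.6, 115.3, 254.3]
tool_rot: [-2.221, 0.007, 2.219]
contact_force: [-2.0, -0.1, 0.8]
finger_gap: 0.256
```

```bash
python3 - <<'E'
from h import *
st(); to([566+110*np.sin(np.radians(5)),116.5,165-17+110*np.cos(np.radians(5))],[0,-1,0])
for a in(-7,-19,-31): to([566+110*np.sin(np.radians(a)),116.5,165-17+110*np.cos(np.radians(a))])
E
```

```text
15.1 pos [598.6 115.3 254.3] F [-1.95 -0.09  0.81] M [ 0.349  0.162 -0.127] gap 23.8
shift [-0.13 -0.04  0.92]
turn [-0.3 -0.1 -0.1]
shift [-0.12 -0.04  1.84]
shift [ 0.09 -0.03  2.74]
shift [ 0.48 -0.03  3.57]
```

Call:
jog_arm(
  series=[
    {"ax": 0, "ay": 0, "az": 0, "x": -0.08, "y": -0.05, "z": 0.46, "grip": 18},
    {"ax": 0, "ay": 0, "az": 0, "x": -0.13, "y": -0.05, "z": 0.92, "grip": 18},
    {"ax": 0, "ay": 0, "az": 0, "x": -0.14, "y": -0.05, "z": 1.4, "grip": 18},
    {"ax": 0, "ay": 0, "az": 0, "x": -0.12, "y": -0.05, "z": 1.84, "grip": 18},
  ],
)

```text
time_s: 15.5
position: [553.7, 115.8, 258.6]
tool_rot: [-2.228, 0.009, 2.212]
contact_force: [4.3, -2.2, -2.2]
finger_gap: 0.256
```

```bash
python3 -c "
from h import *
log()"
```

```text
[553.7 115.8 258.6] [ 4.3 -2.2 -2.2] [-0.3  -0.96 -0.07] phi -7.5 r 109.5
```

Call:
jog_arm(
  series=[
    {"ax": 0, "ay": 0, "az": 0, "x": 0.08, "y": -0.05, "z": 0.46, "grip": 18},
    {"ax": 0, "ay": 0, "az": 0, "x": 0.2, "y": -0.05, "z": 0.9, "grip": 18},
  ],
)

```text
time_s: 15.7
position: [532.8, 116.0, 254.8]
tool_rot: [-2.235, 0.011, 2.204]
contact_force: [4.4, -1.8, -1.4]
finger_gap: 0.255
```

```bash
python3 -c "
from h import *
log()
to([566,116.5,258],[0,-1,0])
for a in(-20,-26,-32,-38,-44): to([566+110*np.sin(np.radians(a)),116.5,165-17+110*np.cos(np.radians(a))])"
```

```text
[532.8 116.  254.8] [ 4.4 -1.8 -1.4] [-0.46 -1.04 -0.03] phi -18.6 r 110.6
shift [-0.11 -0.03 -1.33]
turn [-0.4 -0.8 -0.2]
shift [ 0.13 -0.02  0.18]
shift [ 0.31 -0.02  0.6 ]
shift [ 0.53 -0.01  1.01]
shift [ 0.79 -0.01  1.39]
shift [ 1.08 -0.01  1.74]
```

Call:
jog_arm(
  series=[
    {"ax": 0, "ay": -0.8, "az": -0.2, "x": 0.31, "y": -0.03, "z": 0.5, "grip": 18},
    {"ax": 0, "ay": -0.8, "az": -0.2, "x": 0.53, "y": -0.03, "z": 0.98, "grip": 18},
  ],
)

```text
time_s: 15.9
position: [510.7, 116.3, 244.5]
tool_rot: [-2.227, 0.008, 2.206]
contact_force: [2.6, -2.2, 4.3]
finger_gap: 0.256
```

```bash
python3 -c "
from h import *
log()"
```

```text
[510.7 116.3 244.5] [ 2.6 -2.2  4.3] [-0.47 -0.73 -0.  ] phi -31.2 r 110.5
```

Call:
jog_arm(
  series=[
    {"ax": 0, "ay": 0, "az": 0, "x": 0.28, "y": -0.03, "z": 0.38, "grip": 18},
    {"ax": 0, "ay": 0, "az": 0, "x": 0.58, "y": -0.03, "z": 0.73, "grip": 18},
  ],
)

```text
time_s: 16.1
position: [494.3, 116.5, 233.1]
tool_rot: [-2.236, 0.009, 2.196]
contact_force: [0.1, -2.8, 7.9]
finger_gap: 0.254
```

```bash
python3 -c "
from h import *
log()"
```

```text
[494.3 116.5 233.1] [ 0.1 -2.8  7.9] [-0.67 -0.09 -0.04] phi -41.6 r 111.1
```

Call:
jog_arm(
  series=[
    {"ax": 0, "ay": 0, "az": 0, "x": 0.34, "y": -0.03, "z": 0.31, "grip": 18},
    {"ax": 0, "ay": 0, "az": 0, "x": 0.7, "y": -0.03, "z": 0.6, "grip": 18},
  ],
)

```text
time_s: 16.3
position: [480.0, 116.7, 218.3]
tool_rot: [-2.241, 0.01, 2.191]
contact_force: [-2.3, -3.0, 9.2]
finger_gap: 0.258
```

```bash
python3 -c "
from h import *
log()
to([566,116.5,258],[0,-1,0])
for a in(-62,-68,-56,-50,-44): print(a);to([566+110*np.sin(np.radians(a)),116.5,165-17+110*np.cos(np.radians(a))])"
```

```text
[480.  116.7 218.3] [-2.3 -3.   9.2] [-0.68  0.34 -0.01] phi -52.2 r 111.5
shift [-1.51 -0.03 -3.48]
turn [-0.6 -1.3  0.1]
-62
shift [0.74 0.01 0.46]
-68
shift [1.15 0.01 0.66]
-56
shift [0.35 0.01 0.21]
-50
shift [-0.01  0.01 -0.07]
-44
shift [-0.34  0.   -0.39]
```

Call:
jog_arm(
  series=[
    {"ax": 0, "ay": -1, "az": 0, "x": -0.25, "y": -0.03, "z": -0.15, "grip": 18},
    {"ax": 0, "ay": -1, "az": 0, "x": -0.55, "y": -0.03, "z": -0.45, "grip": 18},
    {"ax": 0, "ay": -1, "az": 0, "x": -0.85, "y": -0.03, "z": -0.8, "grip": 18},
  ],
)

```text
time_s: 16.6
position: [497.9, 116.4, 238.9]
tool_rot: [-2.218, 0.012, 2.215]
contact_force: [2.8, -2.1, -13.6]
finger_gap: 0.257
```

```bash
python3 -c "
from h import *
log()"
```

```text
[497.9 116.4 238.9] [  2.8  -2.1 -13.6] [-0.17 -0.41 -0.03] phi -38.3 r 113.3
```

Call:
jog_arm(
  series=[
    {"ax": 0, "ay": 0, "az": 0, "x": -0.25, "y": -0.03, "z": -0.37, "grip": 18},
    {"ax": 0, "ay": 0, "az": 0, "x": -0.5, "y": -0.03, "z": -0.76, "grip": 18},
  ],
)

```text
time_s: 16.8
position: [513.6, 116.2, 249.4]
tool_rot: [-2.21, 0.014, 2.226]
contact_force: [0.5, 0.1, -13.1]
finger_gap: 0.255
```

```bash
python3 -c "
from h import *
log()
to([566,116.5,258],[0,-1,0])
for a in(-30,-24,-18,-12,-6): print(a);to([566+110*np.sin(np.radians(a)),116.5,165-17+110*np.cos(np.radians(a))])"
```

```text
[513.6 116.2 249.4] [  0.5   0.1 -13.1] [-0.16  0.07  0.03] phi -28.7 r 113.3
shift [-0.36 -0.03 -2.09]
turn [-0.6  0.4 -0.1]
-30
shift [ 0.25 -0.01  0.1 ]
-24
shift [ 0.04 -0.01 -0.31]
-18
shift [-0.13 -0.02 -0.74]
-12
shift [-0.26 -0.02 -1.18]
-6
shift [-0.33 -0.03 -1.63]
```

Call:
jog_arm(
  series=[
    {"ax": 0, "ay": 0.4, "az": 0, "x": 0.04, "y": -0.03, "z": -0.36, "grip": 18},
    {"ax": 0, "ay": 0.4, "az": 0, "x": -0.13, "y": -0.03, "z": -0.8, "grip": 18},
  ],
)

```text
time_s: 17.0
position: [528.2, 116.1, 252.9]
tool_rot: [-2.206, 0.016, 2.232]
contact_force: [-6.8, -2.7, 1.5]
finger_gap: 0.256
```

```bash
python3 -c "
from h import *
log()"
```

```text
[528.2 116.1 252.9] [-6.8 -2.7  1.5] [-0.47  1.67  0.01] phi -21.1 r 110.3
```

Call:
jog_arm(
  series=[
    {"ax": 0, "ay": 0, "az": 0, "x": -0.12, "y": -0.03, "z": -0.45, "grip": 18},
    {"ax": 0, "ay": 0, "az": 0, "x": -0.18, "y": -0.03, "z": -0.9, "grip": 18},
  ],
)

```text
time_s: 17.2
position: [546.2, 115.9, 257.3]
tool_rot: [-2.195, 0.018, 2.245]
contact_force: [-7.6, -3.7, 2.8]
finger_gap: 0.255
```

```bash
python3 -c "
from h import *
log()
grab_frame('scene'); log()
D=[json.loads(l) for l in open('log.jsonl')][1:-1]
d=np.array([np.r_[q['time_s'],q['position'],q['contact_force']] for q in D])
T=d[:,0]; sg=np.where((T<10.05)|((T>12.45)&(T<14))|(T>16.4),1,-1); g=T>14
np.set_printoptions(precision=3,suppress=True)
for lag in (0,4,7):
  ph=np.arctan2(d[:,1]-566,d[:,3]+17-165); t=(np.cos(ph)*d[:,4]-np.sin(ph)*d[:,5+1])*.11
  w=ph-np.radians(60)*g-np.radians(lag)*sg   # yellow angle
  for sel,n in((T>0,'all'),(~g,'yellow'),(g,'green')):
    X=np.c_[sg*~g,sg*g,np.sin(w),np.cos(w)][sel]
    k,r,_,_=np.linalg.lstsq(X,t[sel],rcond=None); print(lag,n,k,'amp',np.hypot(*k[2:]),'target yellow',(180-np.degrees(np.arctan2(k[3],k[2]))+180)%360-180,'rms',np.std(t[sel]-X@k))
print(np.c_[np.degrees(w),sg,t][g])
"
```

```text
[546.2 115.9 257.3] [-7.6 -3.7  2.8] [-0.48  1.74  0.01] phi -11.5 r 109.5
[548.7 115.8 257.6] [-5.4 -3.1  2.6] [-0.41  1.5   0.11] phi -10.1 r 109.3
0 all [-0.528 -0.569  0.042 -0.331] amp 0.333583204948063 target yellow -97.31961268957002 rms 0.06202294361042047
0 yellow [-0.526 -0.     0.026 -0.333] amp 0.3338720697463737 target yellow -94.44597907392932 rms 0.0691943932509576
0 green [ 0.    -0.574  0.065 -0.271] amp 0.278655877641616 target yellow -103.45762043541197 rms 0.03247688534790771
4 all [-0.527 -0.591  0.042 -0.328] amp 0.33048373687813093 target yellow -97.38720394436484 rms 0.06585625036184072
4 yellow [-0.526  0.     0.026 -0.329] amp 0.33036652998314525 target yellow -94.43103598709524 rms 0.07418702357594834
4 green [ 0.    -0.592  0.065 -0.275] amp 0.28217977105992087 target yellow -103.26408863750288 rms 0.03218991780309908
7 all [-0.526 -0.608  0.043 -0.325] amp 0.32753935069032414 target yellow -97.460954891587 rms 0.0700146668972407
7 yellow [-0.526 -0.     0.025 -0.326] amp 0.3270300218403316 target yellow -94.40532882610285 rms 0.07954573995664463
7 green [ 0.    -0.606  0.065 -0.278] amp 0.2857256443516674 target yellow -103.11946849056392 rms 0.031998782044744545
[[ -59.362   -1.       0.44 ]
 [ -70.285   -1.       0.416]
 [ -82.817   -1.       0.486]
 [ -93.137   -1.       0.566]
 [-103.738   -1.       0.624]
 [-103.844    1.      -0.646]
 [ -94.334    1.      -0.61 ]
 [ -86.798    1.      -0.647]
 [ -77.287    1.      -0.765]]
```

```bash
python3 -c "
from h import *
to([566,116.5,258],[0,-1,0])
for a in(-14,-20,-26,-32,-38,-42): print(a);to([566+110*np.sin(np.radians(a)),116.5,165-17+110*np.cos(np.radians(a))])"
```

```text
shift [-0.03 -0.03 -0.69]
turn [-0.6  1.1 -0.4]
-14
shift [ 0.12 -0.02  0.37]
-20
shift [ 0.26 -0.02  0.81]
-26
shift [ 0.45 -0.02  1.23]
-32
shift [ 0.68 -0.01  1.63]
-38
shift [ 0.95 -0.01  2.  ]
-42
shift [ 1.16 -0.01  2.23]
```

Call:
jog_arm(
  series=[
    {"ax": -0.5, "ay": 1.1, "az": -0.4, "x": 0.12, "y": -0.04, "z": 0.37, "grip": 18},
    {"ax": -0.5, "ay": 1.1, "az": -0.4, "x": 0.26, "y": -0.04, "z": 0.81, "grip": 18},
    {"ax": -0.5, "ay": 1.1, "az": -0.4, "x": 0.45, "y": -0.04, "z": 1.23, "grip": 18},
    {"ax": -0.5, "ay": 1.1, "az": -0.4, "x": 0.68, "y": -0.04, "z": 1.63, "grip": 18},
    {"ax": -0.5, "ay": 1.1, "az": -0.4, "x": 0.95, "y": -0.04, "z": 2.0, "grip": 18},
    {"ax": -0.5, "ay": 1.1, "az": -0.4, "x": 1.16, "y": -0.04, "z": 2.23, "grip": 18},
    {"ax": -0.5, "ay": 1.1, "az": -0.4, "x": 1.16, "y": -0.04, "z": 2.23, "grip": 18},
  ],
)

```text
time_s: 17.95
position: [493.0, 116.5, 232.0]
tool_rot: [-2.226, 0.002, 2.215]
contact_force: [-2.3, -3.2, 4.6]
finger_gap: 0.256
```

```bash
python3 - <<'E'
from h import *
st(); f=grab_frame("scene"); cv2.imwrite("pics/s7.png",cv2.resize(f[130:330,240:440,::-1],None,fx=3,fy=3,interpolation=2)); st()
for a in(-45,-41,-37,-33,-29): print(a,[proj([566+110*np.sin(b),116,165+110*np.cos(b)],"scene").round(1) for b in np.radians([a,a+60,a+120])])
E
```

```text
17.95 pos [493.  116.5 232. ] F [-2.33 -3.24  4.61] M [-0.636  0.209 -0.078] gap 23.8
18.0 pos [493.  116.5 231.9] F [-2.36 -2.93  6.28] M [-0.707  0.296 -0.098] gap 23.8
-45 [array([375.9, 193. ]), array([372. , 213.6]), array([365.6, 265.6])]
-41 [array([375.9, 192.7]), array([371.5, 216.7]), array([365.3, 268.6])]
-37 [array([375.8, 192.7]), array([371.1, 219.9]), array([365. , 271.4])]
-33 [array([375.6, 192.9]), array([370.6, 223.3]), array([364.7, 274.1])]
-29 [array([375.5, 193.3]), array([370.2, 226.7]), array([364.5, 276.5])]
```

View pics/s7.png

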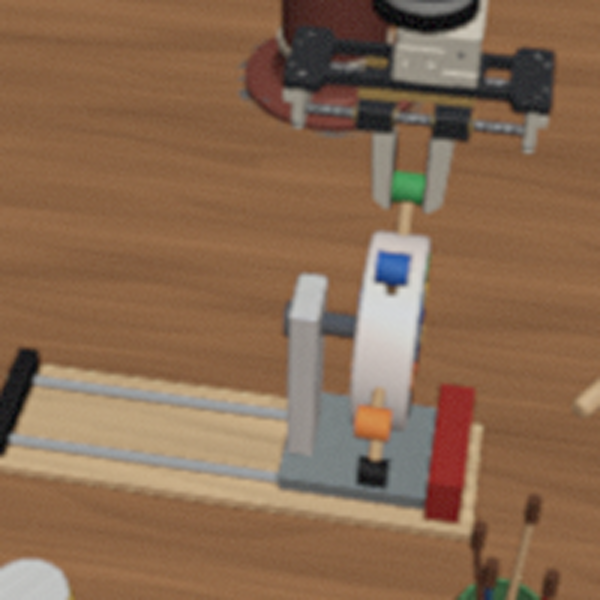

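```bash
python3 -c "
from h import *
st(); job_done()"
```

```text
18.0 pos [493.  116.5 231.9] F [-2.36 -2.93  6.28] M [-0.707  0.296 -0.098] gap 23.8
the job is handed in; nothing more can be done
```

I handed the job in at 18.0 s. The stand is at the red stop, and the gripper is holding the wheel by its green knob with the estimated heavy side straight down. No verdict came back.

- **Sliding:** I pushed the stand by its post until the force rose to 17 N. The last picture shows its plate touching the stop, and the arm is still pressing it that way with about 3 N.
- **Finding the heavy side:** I turned the wheel in both directions by the yellow knob, then by the green one, and fitted the forces. All the data together gave a load of about 0.33 N m (0.35 expected) and put the heavy side down when the green knob is 37.5° off the top, on the robot's side.
- **Final position:** The last picture puts the green knob at about 37.5°, matching that target. The arm's own position reads about 41°, from slip in the fingers, so I used the picture.
- **Grip:** The fingers are closed on the knob at 23.8 mm with a set squeeze of 14 N.

**Disagreement:** The two knobs disagreed by about 9°. Yellow alone put the target at 34.5° and green alone at 43.5°. Even if either is right, the error is within the 20° allowed.

**Not checked:** I did not measure the loose things at the end; the arm did not go near them.

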